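Open the squat bayonet toy canister

ROBOT

A 6-joint arm with a two-finger parallel gripper is mounted at the origin on the work surface. World frame = base frame: x ahead of the robot, y to its left, z up, the work surface at z = 0. Lengths are in mm, angles in rad, forces in N, time in s.
With the tool pointing down it reaches from about 325 to 900 mm from the base axis. Payload 3.5 kg.
Tool frame: the origin (TCP) lies on the centre line of the jaws, within the pads' length; the fingertips stand 19 mm ahead of it and the grasp point (between the pads) is the TCP; z points along the fingers, y is the line along which they close (so a half turn about z gives the same grasp; the last joint's range is limited). The gripper opens to 85 mm and grips with 20 to 120 N. Pads are 22 mm wide; open, the fingers measure 114 mm over their backs; the gripper's body (76 mm by 85 mm) begins 54 mm behind the grasp point. The pads swing forward as they close: fully open they stand 13 mm farther back than shut.
Start: joints at [-1.304, 0.276, -0.026, 1.268, 0, 1.467], TCP at [225.881, -582.752, 250.313] pointing down, gripper open.
Joint ranges: [-3.12, 3.12], [-0.85, 1.88], [-1.08, 1.24], [-1.95, 2.15], [-1.57, 1.53], [-3.14, 3.14]. Speed limits (rad/s): [2.57, 2.57, 3.14, 3.14, 3.14, 3.14].

INTERFACE

Orientations are given as a unit quaternion [x, y, z, w].
In Python, from bench import r gives the robot as it stands.
- The arm moves only by the tool jog_arm, never from a script. Its arguments are lists of equal length, an entry for each row: "delta_pos": the shift along the tool's x, y, z in m, a list of three; "delta_rot": the turn, a rotation vector about the tool's x, y, z in rad, a list of three; "jaw": the closure, from -1 (fully open) to 1 (shut). A call has 1 to 20 rows; each row shifts and turns the commanded pose from where the row before left it, along the tool's axes as they then stand; what a row does not reach is not made up. A row lasts 1/12 s, in which the tool goes at most 41.7 mm and 7.16 degrees, less where a joint would pass 70% of its speed; a pose out of reach is approached as far as the arm can. A call with a gripper value outside its range is refused whole. The fingers move at their own pace and stop on an object; the grip force is fixed at half the most. Time passes only in rows, so rows that do not move let the fingers close. It gives the time, the measured TCP pose, the force, the opening and the grip force at its end, in the units of the state.
- r.read_state(): the state, without advancing time (a new reading comes with each control period).
- r.read_camera(name): name is "scene" or "top" or "wrist"; returns (picture, depth): 420x560x3 uint8, red, green, blue; 420x560 float32, mm along the optical axis (not along the pixel's ray), 0 where there is no reading.
- r.camera_model(name): a dict with "K" (3x3 intrinsics, pixels), "camera_from_world" (4x4, takes a point from world to camera coordinates). Camera axes: x right, y up, looking along -z (the intrinsics and any distortion apply to the point x, -y, -z); pixel columns grow to the right and rows downward; lengths in mm; the calibration is good to about 2 mm. A picture is of the moment at which its call begins: read the wrist's pose just before it. camera_model takes no time and is no camera call; for the wrist camera it gives the pose at the moment of the call.
- r.finish_job(): hands the job in; it is judged then, once.
The state is a dict: "t": time; "qpos": joint angles; "joint_vel": joint speeds; "tau": joint torques, N m; "position": TCP position; "eef_rot": TCP orientation; "force": force on the tool from outside, world axes, zero at the start; "torque": the same for the moment, N m; "opening": finger opening in mm; "grasp_force": force on a finger pad.
Only numpy, scipy, OpenCV 4.12 (cv2) and the standard library are available. Lean on these libraries where they do the work, as an engineer would, in place of code of your own. Each camera call takes 0.05 s, during which the arm holds its last target. There are 200 camera calls.

TASK

Two wooden toy canisters with twist-off bayonet lids stand on the walnut shelf top. Open the squat one: turn its lid anticlockwise (seen from above) until the handle lines up with the two gaps in the steel collar, lift the lid straight out, and lay it flat, handle up, in the middle of the round cork mat, letting go only once it is down. Leave the tall canister closed.

Things in the scene. Friction and masses are not known exactly. Their poses are not given: they have to be found in the camera images.
- squat: Squat canister, fixed: wooden drum 148 mm wide, neck 112 mm, 80 mm high to the top of its steel collar. Origin: centre of its underside, z up. The collar has two gaps (slots) about 55 degrees wide, towards +x and -x of this frame; it comes open with the handle within about 14 degrees of them, and an inner stop blocks turning much past. Lugs have 3 mm play up and down, 2 mm sideways.
- squat_lid_grip (a point): Handle of the squat canister's lid: bar 60 x 16 mm, 44 mm high, on a disc 75 mm wide, 18 mm thick; two lugs in line with it make 98 mm. Point: mid-bar, 40 mm above the lid's underside, 22 above the disc's top, 104 above the canister's origin when closed. x along bar and lugs, y across, z up. Starts 43 to 65 degrees clockwise of the slots (from above); 0.18 kg, turns freely.
- mat: Round cork mat, 150 mm across and 5 mm thick, fixed and lying clear of the canisters. Origin at the centre of its underside, z up. A lid laid on it has its handle point 45 mm above this origin.
- tall_lid_grip (a point): Handle of the tall canister's lid (same lid, point and axes), not to be opened. The tall canister is a straight wooden cylinder 112 mm across, 140 mm high to the top of the same steel collar, fixed; with the lid closed this point is 164 mm above the table and the handle's top 186 mm.
Mind the look-alikes: they are no part of the job. Of the things like the mat, leave any that is green; of the rest the larger one is meant.

How it is judged (in metres and radians):
On the way, in this order (a step that is already met when the one before it is completed fails the run):
1. the squat canister's lid is turned, still seated, until its lugs are at the slots (within 20 degrees) (angle between the x axis of squat_lid_grip and the x axis of squat, either way round below 0.35 rad and z of squat_lid_grip in the frame of squat below 0.112 m and horizontal distance between squat_lid_grip and squat below 0.01 m).
2. the lid is lifted out of the collar, above the canister, not tipped over (z of squat_lid_grip in the frame of squat above 0.125 m and horizontal distance between squat_lid_grip and squat below 0.05 m and angle between squat_lid_grip's own z axis and vertical below 0.5 rad).
At the end, for the whole second after the job is handed in: The squat canister's lid lies flat and still on the cork mat, handle up (tilt under 6 degrees), its centre within 35 mm of the mat's centre, released; the tall canister's lid is still in its place (handle point moved less than 15 mm) (horizontal distance between squat_lid_grip and mat below 0.035 m and z of squat_lid_grip in the frame of mat between 0.038 and 0.051 m and angle between squat_lid_grip's own z axis and vertical below 0.1 rad and linear speed of squat_lid below 0.02 m/s and distance of tall_lid_grip from where it was at the start of the episode below 0.015 m); the robot touches nothing.
It fails at once if the tall canister's lid is moved by 15 mm or more (distance of tall_lid_grip from where it was at the start of the episode above 0.015 m).
It fails at once if the lid is let go more than 20 mm above the mat, away from its canister (contact force between squat_lid and the fingers below 0.02 N and z of squat_lid_grip in the frame of mat above 0.065 m and horizontal distance between squat_lid_grip and squat above 0.06 m).
It also fails if it takes over 48 s, if anything falls off the work surface, if the arm or the gripper's body presses on something with over 40 N, if the wrist force passes 120 N, or if a joint passes its speed limit or range.

## Working session

There is one attempt and no reset: what is moved stays moved. The work goes in short steps, Python scripts to look and compute and a tool call to move; the robot and the scene stay as the last step left them, time stands still between calls to the robot, and variables do not carry over. Pictures are saved under pics/ and viewed, at most 10 in all, crops included, and the job is handed in when it is done.

Besides the shell and the picture viewer there is one more tool, called by a JSON object that holds its "api" and its "payload". jog_arm: Moves the arm, as the interface text tells. Its arguments: {"type":"object","properties":{"delta_pos":{"type":"array"},"delta_rot":{"type":"array"},"jaw":{"type":"array"}},"required":["delta_pos","delta_rot","jaw"]}

```bash
mkdir -p pics; ls
cat > h.py <<'E'
from bench import r
import numpy as np, cv2
def snap(n,f):
    m=r.camera_model(n); p,d=r.read_camera(n)
    cv2.imwrite(f'pics/{f}.png',p[:,:,::-1]); np.savez(f'pics/{f}.npz',p=p,d=d,K=m['K'],T=m['camera_from_world'],m=str(m.keys()))
    return p,d,m
def world(d,K,T,u,v,dep=None):
    u=np.asarray(u,float);v=np.asarray(v,float)
    z=d[v.astype(int),u.astype(int)] if dep is None else dep
    c=np.stack([(u-K[0,2])/K[0,0]*z,-(v-K[1,2])/K[1,1]*z,-z,np.ones_like(u)*1.0])
    return (np.linalg.inv(T)@c)[:3].T
E
python3 - <<'E'
from h import *
p,d,m=snap('top','top0'); print(m)
p,d,m=snap('scene','sc0')
a=cv2.imread('pics/top0.png')
print(r.read_state())
E
```

```text
pics
{'K': array([[428.77267936,   0.        , 277.64365431],
       [  0.        , 428.77267936, 205.51872132],
       [  0.        ,   0.        ,   1.        ]]), 'camera_from_world': array([[-2.55333700e-02, -9.99447170e-01,  2.12932348e-02,
        -7.63354127e+01],
       [ 9.94941956e-01, -2.33367065e-02,  9.77031373e-02,
        -4.77430825e+02],
       [-9.71522101e-02,  2.36802230e-02,  9.94987786e-01,
        -1.05945624e+03],
       [ 0.00000000e+00,  0.00000000e+00,  0.00000000e+00,
         1.00000000e+00]])}
{'t': 0.1, 'qpos': array([-1.30440378e+00,  2.77036819e-01, -2.77732818e-02,  1.26800495e+00,
       -6.01551220e-06,  1.46739987e+00]), 'joint_vel': array([ 0.0003269 , -0.00180442,  0.00412722,  0.0003077 ,  0.00039507,
       -0.00239933]), 'tau': array([-7.68847258e-04, -4.46708608e+01,  2.96128088e+01,  8.48475349e-03,
       -1.45336990e-04, -7.18017816e-06]), 'position': array([ 225.69683447, -582.09198151,  249.27005742]), 'eef_rot': array([ 9.82955150e-01,  1.83842743e-01, -8.51676412e-05, -1.00576535e-03]), 'force': array([-0.37155393,  0.11097405, -0.00421891]), 'torque': array([-0.01992355,  0.03197366, -0.09137835]), 'grasp_force': 0.0, 'opening': 85.41002831903867}
```

View pics/top0.png

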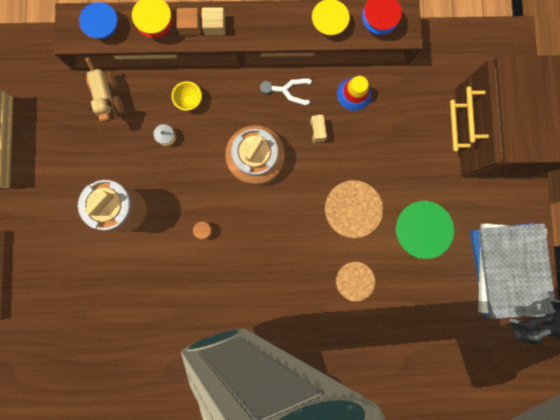

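View pics/sc0.png

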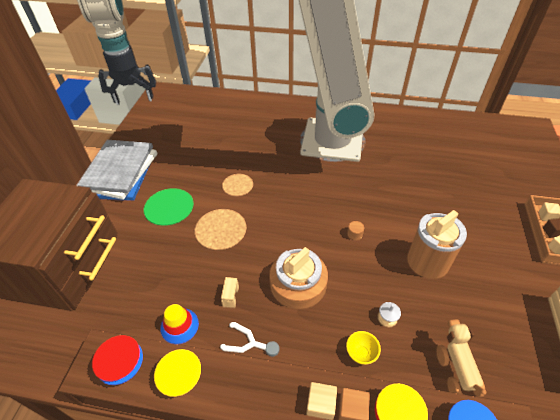

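Candidates in the top view: discs at (354,209) large cork, (355,281) small cork and (425,230) green. The large cork one fits: it isn't green and it's the larger of the other two. The squat canister, with its wider drum, is at (255,152), and the tall one is at (104,204). I'll confirm with an enlarged crop and measure.

Run:
```python
from h import *
a=np.load('pics/top0.npz');p,d,K,T=a['p'],a['d'],a['K'],a['T']
c=p[110:300,210:400,::-1]; cv2.imwrite('pics/crop0.png',cv2.resize(c,(600,600),interpolation=cv2.INTER_CUBIC))
v,u=np.mgrid[0:420,0:560]
W=world(d,K,T,u.ravel(),v.ravel()).reshape(420,560,3)
for n,(x,y) in dict(mat=(354,209),small=(355,281),green=(425,230),sq=(257,152),tall=(104,204)).items(): print(n,W[y,x].round(1))
# lid handle of squat
for n,(x,y,lo,hi) in dict(sq=(257,152,113,140),tall=(104,204,173,200)).items():
    s=np.zeros((420,560),bool); s[y-32:y+32,x-32:x+32]=1
    s&=(W[...,2]>lo)&(W[...,2]<hi); q=W[s].astype(np.float32); b=cv2.minAreaRect(q[:,:2]); print(n,len(q),q.mean(0).round(1),b,np.degrees(np.arctan2(*np.linalg.svd(q[:,:2]-q[:,:2].mean(0),full_matrices=False)[2][0][::-1])))
hsv=cv2.cvtColor(p,cv2.COLOR_RGB2HSV)
s=np.zeros((420,560),np.uint8); s[175:245,320:390]=(hsv[175:245,320:390,2]>110)
k=cv2.connectedComponentsWithStats(s); i=1+k[2][1:,4].argmax(); cu,cv_=k[3][i]; q=W[k[1]==i]
print('mat',q.mean(0),np.ptp(q,0),cu,cv_)
# collar steel: low saturation at z~80
for n,(x,y,z) in dict(sq=(257,152,80),tall=(104,204,140)).items():
    s=np.zeros((420,560),bool); s[y-35:y+35,x-35:x+35]=1
    s&=(abs(W[...,2]-z)<5)&(hsv[...,1]<60); q=W[s][:,:2].astype(np.float32); (cx,cy),rr=cv2.minEnclosingCircle(q); e=cv2.fitEllipse(cv2.convexHull(q)); print(n,len(q),cx,cy,rr,e)
    an=np.degrees(np.arctan2(q[:,1]-e[0][1],q[:,0]-e[0][0])); print(np.histogram(an,36,(-180,180))[0])
```

```text
mat [ 463.4 -284.7    7.7]
small [ 280.1 -280.1    3.9]
green [ 405.  -466.6    4.7]
sq [601.2 -40.   81.3]
tall [474.5 296.  158.9]Traceback (most recent call last):
  File "<stdin>", line 10, in <module>
cv2.error: OpenCV(4.12.0) /io/opencv/modules/imgproc/src/convhull.cpp:143: error: (-215:Assertion failed) total >= 0 && (depth == CV_32F || depth == CV_32S) in function 'convexHull'
```

View pics/crop0.png

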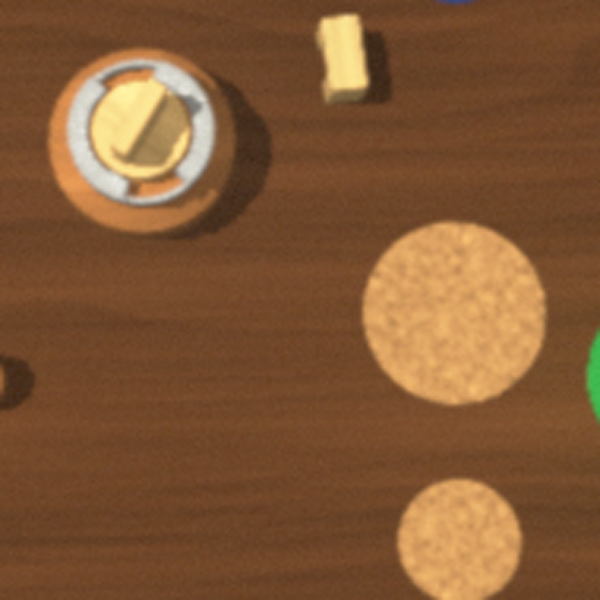

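The crop shows the squat lid's handle running from (125,155) to (165,95). The collar gaps are near (128,78) and (155,185). The large cork mat is centred at (455,312), confirmed as larger than the small one at (460,540).

```bash
cat > meas.py <<'E'
from h import *
def meas(f,boxes):
    a=np.load(f'pics/{f}.npz');p,d,K,T=a['p'],a['d'],a['K'],a['T']
    v,u=np.mgrid[0:420,0:560]; W=world(d,K,T,u.ravel(),v.ravel()).reshape(420,560,3); hsv=cv2.cvtColor(p,cv2.COLOR_RGB2HSV)
    for n,(x,y,R,zc) in boxes.items():
        s=np.zeros((420,560),bool); s[max(y-R,0):y+R,max(x-R,0):x+R]=1
        h=s&(W[...,2]>zc+35)&(W[...,2]<zc+52); q=W[h][:,:2].astype(np.float32)
        b=cv2.boxPoints(cv2.minAreaRect(q)); l=[b[1]-b[0],b[2]-b[1]]; L=max(l,key=np.linalg.norm)
        print(n,'handle',len(q),'z',np.median(W[h][:,2]),'c',b.mean(0),[np.linalg.norm(x).round(1) for x in l],'ang',np.degrees(np.arctan2(L[1],L[0])))
        h=s&(abs(W[...,2]-zc)<8)&(hsv[...,1]<70); q=W[h][:,:2].astype(np.float32)
        e=cv2.fitEllipse(cv2.convexHull(q)); print(' collar',len(q),e)
        an=np.degrees(np.arctan2(q[:,1]-e[0][1],q[:,0]-e[0][0])); print(np.histogram(an,36,(-180,180))[0])
    return W,hsv
E
python3 - <<'E'
from meas import *
W,hsv=meas('top0',dict(sq=(257,152,35,80),tall=(104,204,35,140)))
s=np.zeros((420,560),np.uint8); s[175:245,320:390]=(hsv[175:245,320:390,2]>110)
k=cv2.connectedComponentsWithStats(s); i=1+k[2][1:,4].argmax(); q=W[k[1]==i]
print('mat',q.mean(0),np.ptp(q,0),k[3][i])
E
```

```text
sq handle 189 z 125.92692659413865 c [604.8549   -32.539772] [np.float32(59.6), np.float32(16.4)] ang -32.384888
 collar 631 ((604.4201049804688, -32.898136138916016), (110.97696685791016, 111.50857543945312), 50.13298416137695)
[ 5  5  7  8 23 24 19 26 20 22 21 21 23 20 27 23 12  8  7  6  7  7 21 21
 22 20 25 19 22 21 22 19 27 25 18  8]
tall handle 246 z 185.20224438073382 c [476.25903 305.34088] [np.float32(60.3), np.float32(16.8)] ang -42.789474
 collar 803 ((476.6546325683594, 305.4350280761719), (111.63644409179688, 113.01957702636719), 159.4514923095703)
[ 9  7  8 14 31 30 27 33 32 29 28 28 28 27 27 26 11  8  7  6 11 22 27 29
 27 29 29 30 21 22 31 26 31 27 18  7]
mat [ 452.07226052 -284.46748314    7.93473386] [ 176.21601122  318.70542757 1108.84581621] [354.10757435 213.42797398]
```

```bash
cat >> h.py <<'E'
from scipy.spatial.transform import Rotation as Ro
def go(x,y,z,psi=None):
    s=r.read_state(); R=Ro.from_quat(s['eef_rot']); p=s['position']
    print('t',round(s['t'],2),'pos',p.round(1),'psi',np.degrees(np.arctan2(R.as_matrix()[1,0],R.as_matrix()[0,0])).round(1),'F',s['force'].round(1),'open',round(s['opening'],1),'j6',s['qpos'][5].round(2))
    print('d tool mm',R.inv().apply(np.array([x,y,z])-p).round(1))
    if psi is not None:
        print('rotvec',(R.inv()*Ro.from_euler('z',psi,degrees=True)*Ro.from_euler('x',180,degrees=True)).as_rotvec().round(4))
E
python3 - <<'E'
from meas import *
a=np.load('pics/top0.npz');K,T=a['K'],a['T']
# mat centre: ray to z=5
o=world(a['d'],K,T,[354.1],[208.8],np.array([1.]))[0]; C=np.linalg.inv(T)[:3,3]; w=o-C; print('mat',C+w*(5-C[2])/w[2])
go(605,-33,250,147.6)
E
```

```text
mat [ 464.16060759 -285.5141201     5.        ]
t 0.1 pos [ 225.7 -582.1  249.3] psi 21.2 F [-0.4  0.1 -0. ] open 85.4 j6 1.47
d tool mm [ 5.521e+02 -3.749e+02  1.000e-01]
rotvec [-9.0000e-04 -2.3000e-03 -2.2063e+00]
```

{"api": "jog_arm", "payload": {"delta_pos": [[0.0276,-0.01875,0],[0.0276,-0.01875,0],[0.0276,-0.01875,0],[0.0276,-0.01875,0],[0.0276,-0.01875,0],[0.0276,-0.01875,0],[0.0276,-0.01875,0],[0.0276,-0.01875,0],[0.0276,-0.01875,0],[0.0276,-0.01875,0],[0.0276,-0.01875,0],[0.0276,-0.01875,0],[0.0276,-0.01875,0],[0.0276,-0.01875,0],[0.0276,-0.01875,0],[0.0276,-0.01875,0],[0.0276,-0.01875,0],[0.0276,-0.01875,0],[0.0276,-0.01875,0],[0.0276,-0.01875,0]], "delta_rot": [[0,0,0],[0,0,0],[0,0,0],[0,0,0],[0,0,0],[0,0,0],[0,0,0],[0,0,0],[0,0,0],[0,0,0],[0,0,0],[0,0,0],[0,0,0],[0,0,0],[0,0,0],[0,0,0],[0,0,0],[0,0,0],[0,0,0],[0,0,0]], "jaw": [-1,-1,-1,-1,-1,-1,-1,-1,-1,-1,-1,-1,-1,-1,-1,-1,-1,-1,-1,-1]}}

```text
t: 1.77
position: [605.3, -31.9, 249.8]
eef_rot: [0.983, 0.184, -0.0, -0.0]
force: [0.1, -0.4, 0.1]
opening: 85.2
grasp_force: 0.0
```

{"api": "jog_arm", "payload": {"delta_pos": [[0,0,0],[0,0,0],[0,0,0],[0,0,0],[0,0,0],[0,0,0],[0,0,0],[0,0,0],[0,0,0],[0,0,0],[0,0,0],[0,0,0],[0,0,0],[0,0,0],[0,0,0],[0,0,0],[0,0,0],[0,0,0],[0,0,0],[0,0,0]], "delta_rot": [[0,0,-0.1103],[0,0,-0.1103],[0,0,-0.1103],[0,0,-0.1103],[0,0,-0.1103],[0,0,-0.1103],[0,0,-0.1103],[0,0,-0.1103],[0,0,-0.1103],[0,0,-0.1103],[0,0,-0.1103],[0,0,-0.1103],[0,0,-0.1103],[0,0,-0.1103],[0,0,-0.1103],[0,0,-0.1103],[0,0,-0.1103],[0,0,-0.1103],[0,0,-0.1103],[0,0,-0.1103]], "jaw": [-1,-1,-1,-1,-1,-1,-1,-1,-1,-1,-1,-1,-1,-1,-1,-1,-1,-1,-1,-1]}}

```text
t: 3.43
position: [604.6, -33.5, 249.6]
eef_rot: [0.277, 0.961, -0.0, -0.001]
force: [-0.2, 1.0, -0.0]
opening: 84.9
grasp_force: 0.0
```

Run:
```python
from meas import *
go(605,-33,108,147.6)
snap('wrist','w1')
```

```text
t 3.43 pos [604.6 -33.5 249.6] psi 147.9 F [-0.2  1.  -0. ] open 84.9 j6 0.4
d tool mm [ -0.3   0.8 141.6]
rotvec [-0.0005 -0.0013  0.0051]
```

View pics/w1.png

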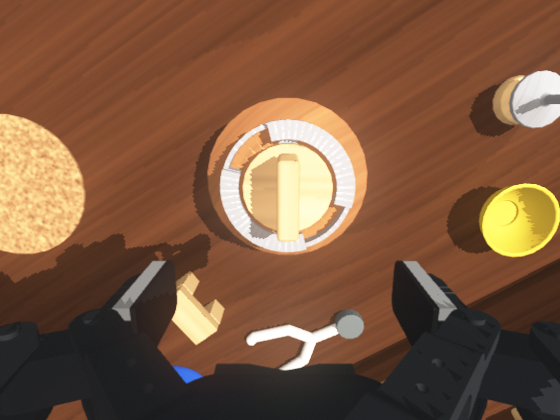

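The wrist view shows the handle at (288,198) upright between the jaws. The collar gaps are around (250,148) and (323,222).

Run:
```python
from meas import *
W,hsv=meas('w1',dict(sq=(288,190,85,80)))
v,u=np.mgrid[0:420,0:560]
s=(abs(u-288)<85)&(abs(v-190)<85)&(abs(W[...,2]-80)<6)&(hsv[...,1]<70)
q=W[s][:,:2]; c=cv2.fitEllipse(cv2.convexHull(q.astype(np.float32)))[0]; dd=q-c; rr=np.hypot(*dd.T); an=np.degrees(np.arctan2(dd[:,1],dd[:,0]))
k=(rr<51)&(rr>43); print(np.histogram(an[k]%360,72,(0,360))[0])
go(605,-33,108,147.6)
```

```text
sq handle 1813 z 124.47338333784083 c [603.6493   -30.834103] [np.float32(59.1), np.float32(16.0)] ang -32.422367
 collar 7733 ((604.2135620117188, -31.203096389770508), (111.66960906982422, 112.19818115234375), 39.95851135253906)
[110  96  77  89 221 229 224 213 198 178 173 171 171 148 107 114 143 153
 182 192 199 198 326 337 342 351 344 345 350 332 302 268 265 267 204 114]
[ 0  0  0  0  0  0  0  0 42 43 45 49 48 48 46 50 50 47 48 50 50 51 53 50
 52 52 51 54 54 55 51 53 52  6  0  0  0  0  0  0  0  0  0  8 54 48 49 43
 47 45 46 47 43 47 43 42 46 41 43 41 42 40 41 32 24 29 26 27 41  7  0  0]
t 3.48 pos [604.6 -33.5 249.6] psi 148.1 F [-0.6  0.8 -0.6] open 85.3 j6 0.39
d tool mm [ -0.2   0.7 141.6]
rotvec [-0.0005 -0.0012  0.0086]
```

Slots are at 12.6°, each gap 54° wide as stated, and the handle is at -32.4°, so the lid needs a 45° turn. Next I descend, close, and turn.

Run:
```python
from h import *
go(604.2,-32,107,147.6)
```

```text
t 3.48 pos [604.6 -33.5 249.6] psi 148.1 F [-0.6  0.8 -0.6] open 85.3 j6 0.39
d tool mm [  1.    1.1 142.6]
rotvec [-0.0005 -0.0012  0.0086]
```

{"api": "jog_arm", "payload": {"delta_pos": [[0.001,0.001,0.02],[0,0,0.025],[0,0,0.025],[0,0,0.025],[0,0,0.02],[0,0,0.015],[0,0,0.012],[0,0,0],[0,0,0],[0,0,0],[0,0,0],[0,0,0],[0,0,0],[0,0,0],[0,0,0],[0,0,0],[0,0,0],[0,0,0],[0,0,0],[0,0,0]], "delta_rot": [[0,0,0.006],[0,0,0],[0,0,0],[0,0,0],[0,0,0],[0,0,0],[0,0,0],[0,0,0],[0,0,0],[0,0,0],[0,0,0],[0,0,0],[0,0,0],[0,0,0],[0,0,0],[0,0,0],[0,0,0],[0,0,0],[0,0,0],[0,0,0]], "jaw": [-1,-1,-1,-1,-1,-1,-1,-1,-1,1,1,1,1,1,1,1,1,1,1,1]}}

```text
t: 5.15
position: [605.3, -32.3, 109.0]
eef_rot: [0.282, 0.959, 0.0, 0.001]
force: [0.4, -0.0, 5.4]
opening: 15.2
grasp_force: 59.4
```

{"api": "jog_arm", "payload": {"delta_pos": [[0,0,0],[0,0,0],[0,0,0],[0,0,0],[0,0,0],[0,0,0],[0,0,0],[0,0,0],[0,0,0],[0,0,0],[0,0,0],[0,0,0],[0,0,0],[0,0,0],[0,0,0],[0,0,0]], "delta_rot": [[0,0,-0.056],[0,0,-0.056],[0,0,-0.056],[0,0,-0.056],[0,0,-0.056],[0,0,-0.056],[0,0,-0.056],[0,0,-0.056],[0,0,-0.056],[0,0,-0.056],[0,0,-0.056],[0,0,-0.056],[0,0,-0.056],[0,0,-0.056],[0,0,0],[0,0,0]], "jaw": [1,1,1,1,1,1,1,1,1,1,1,1,1,1,1,1]}}

```text
t: 6.48
position: [605.2, -32.3, 109.0]
eef_rot: [-0.106, 0.994, -0.0, 0.001]
force: [-0.6, -0.1, 5.2]
opening: 15.2
grasp_force: 59.6
```

Run:
```python
from h import *
go(604.5,-32,108,192.6); print(r.read_state()['torque'])
snap('wrist','w2')
```

```text
t 6.48 pos [605.2 -32.3 109. ] psi -167.8 F [-0.6 -0.1  5.2] open 15.2 j6 -0.37
d tool mm [0.6 0.4 1. ]
rotvec [-0.0003  0.001  -0.0071]
[0.12316249 0.10118437 0.17305641]
```

View pics/w2.png

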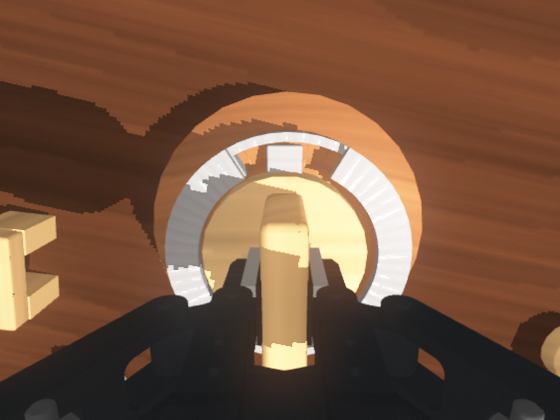

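The lug at (285,158) sits centred in the gap (235–345), so the lid is free to lift.

{"api": "jog_arm", "payload": {"delta_pos": [[0,0,-0.004],[0,0,-0.004],[0,0,-0.005],[0,0,-0.006],[0,0,-0.008],[0,0,-0.008],[0,0,-0.008],[0,0,-0.008],[0,0,-0.008],[0,0,-0.008],[0,0,-0.008],[0,0,0],[0,0,0]], "delta_rot": [[0,0,0],[0,0,0],[0,0,0],[0,0,0],[0,0,0],[0,0,0],[0,0,0],[0,0,0],[0,0,0],[0,0,0],[0,0,0],[0,0,0],[0,0,0]], "jaw": [1,1,1,1,1,1,1,1,1,1,1,1,1]}}

```text
t: 7.62
position: [605.3, -32.3, 184.1]
eef_rot: [-0.106, 0.994, -0.0, 0.001]
force: [-0.3, 0.9, -0.9]
opening: 15.5
grasp_force: 58.5
```

Run:
```python
from h import *
go(464.2,-285.5,184); snap('top','t2'); p,d,m=snap('wrist','w3')
a=cv2.imread('pics/t2.png')[90:250,200:400]; b=cv2.imread('pics/w3.png')
cv2.imwrite('pics/m2.png',cv2.hconcat([cv2.resize(a,(400,320)),cv2.resize(b,(400,320))]))
```

```text
t 7.62 pos [605.3 -32.3 184.1] psi -167.8 F [-0.3  0.9 -0.9] open 15.5 j6 -0.37
d tool mm [ 191.2 -217.8   -0. ]
```

View pics/m2.png

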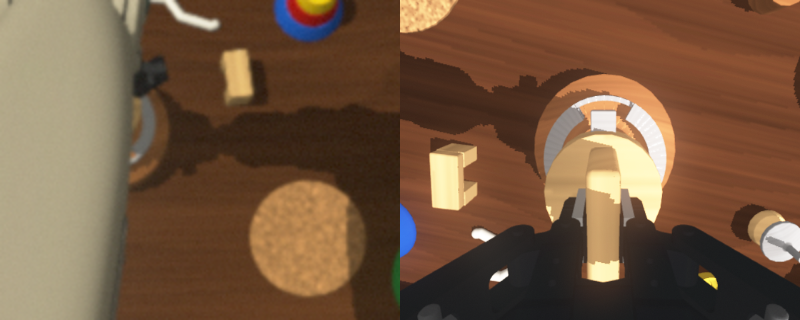

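The right-hand view shows the lid out of the collar and level in the jaws. Moving it over the mat.

{"api": "jog_arm", "payload": {"delta_pos": [[0.006,-0.007,0],[0.012,-0.0136,0],[0.012,-0.0136,0],[0.012,-0.0136,0],[0.012,-0.0136,0],[0.012,-0.0136,0],[0.012,-0.0136,0],[0.012,-0.0136,0],[0.012,-0.0136,0],[0.012,-0.0136,0],[0.012,-0.0136,0],[0.012,-0.0136,0],[0.012,-0.0136,0],[0.012,-0.0136,0],[0.012,-0.0136,0],[0.012,-0.0136,0],[0.005,-0.0068,0],[0,0,0],[0,0,0]], "delta_rot": [[0,0,0],[0,0,0],[0,0,0],[0,0,0],[0,0,0],[0,0,0],[0,0,0],[0,0,0],[0,0,0],[0,0,0],[0,0,0],[0,0,0],[0,0,0],[0,0,0],[0,0,0],[0,0,0],[0,0,0],[0,0,0],[0,0,0]], "jaw": [1,1,1,1,1,1,1,1,1,1,1,1,1,1,1,1,1,1,1]}}

```text
t: 9.3
position: [463.5, -285.3, 183.0]
eef_rot: [-0.105, 0.994, 0.001, -0.0]
force: [0.7, 0.4, -2.9]
opening: 15.4
grasp_force: 58.6
```

Run:
```python
from h import *
go(464.2,-285.5,51); p,d,m=snap('wrist','w4')
K,T=m['K'],m['camera_from_world']
c=T@np.array([464.2,-285.5,5,1]); print('mat px',K[0,0]*c[0]/-c[2]+K[0,2],K[1,1]*c[1]/c[2]+K[1,2],'R px',75*K[0,0]/-c[2])
```

```text
t 9.3 pos [ 463.5 -285.3  183. ] psi -167.9 F [ 0.7  0.4 -2.9] open 15.4 j6 -0.88
d tool mm [ -0.6  -0.5 132. ]
mat px 283.78399200967 189.39685242069402 R px 88.11512886891927
```

View pics/w4.png

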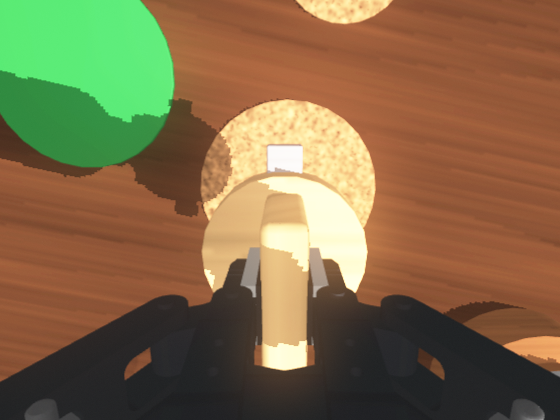

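The mat, centred near (289,186), agrees with the projection, so the position is right. Lowering.

{"api": "jog_arm", "payload": {"delta_pos": [[0,0,0.01],[0,0,0.015],[0,0,0.015],[0,0,0.015],[0,0,0.015],[0,0,0.015],[0,0,0.015],[0,0,0.01],[0,0,0.01],[0,0,0.003],[0,0,0.003],[0,0,0.002],[0,0,0.002],[0,0,0],[0,0,0]], "delta_rot": [[0,0,0],[0,0,0],[0,0,0],[0,0,0],[0,0,0],[0,0,0],[0,0,0],[0,0,0],[0,0,0],[0,0,0],[0,0,0],[0,0,0],[0,0,0],[0,0,0],[0,0,0]], "jaw": [1,1,1,1,1,1,1,1,1,1,1,1,1,1,1]}}

```text
t: 10.6
position: [464.2, -285.7, 53.8]
eef_rot: [-0.106, 0.994, -0.0, 0.0]
force: [0.1, 0.1, -1.7]
opening: 15.4
grasp_force: 58.6
```

{"api": "jog_arm", "payload": {"delta_pos": [[0,0,0.001],[0,0,0.001],[0,0,0.001],[0,0,0.001],[0,0,0],[0,0,0]], "delta_rot": [[0,0,0],[0,0,0],[0,0,0],[0,0,0],[0,0,0],[0,0,0]], "jaw": [1,1,1,1,1,1]}}

```text
t: 11.1
position: [464.0, -285.5, 50.0]
eef_rot: [-0.106, 0.994, -0.0, 0.0]
force: [-1.8, 0.4, 4.9]
opening: 15.2
grasp_force: 59.7
```

It has made contact: the force went from -1.7 to +4.9 N. Releasing, then retreating.

{"api": "jog_arm", "payload": {"delta_pos": [[0,0,0],[0,0,0],[0,0,0],[0,0,0],[0,0,0],[0,0,0],[0,0,0],[0,0,0],[0,0,-0.005],[0,0,-0.015],[0,0,-0.02],[0,0,-0.025],[0,0,-0.03],[0,0,-0.03],[0,0,-0.03],[0,0,0],[0,0,0]], "delta_rot": [[0,0,0],[0,0,0],[0,0,0],[0,0,0],[0,0,0],[0,0,0],[0,0,0],[0,0,0],[0,0,0],[0,0,0],[0,0,0],[0,0,0],[0,0,0],[0,0,0],[0,0,0],[0,0,0],[0,0,0]], "jaw": [-1,-1,-1,-1,-1,-1,-1,-1,-1,-1,-1,-1,-1,-1,-1,-1,-1]}}

```text
t: 12.52
position: [465.4, -286.5, 207.2]
eef_rot: [-0.106, 0.994, -0.002, 0.002]
force: [-0.0, -0.2, -0.1]
opening: 85.2
grasp_force: 0.0
```

Run:
```python
from h import *
go(464.2,-285.5,200); snap('wrist','w5')
```

```text
t 12.52 pos [ 465.4 -286.5  207.2] psi -167.8 F [-0.  -0.2 -0.1] open 85.2 j6 -0.88
d tool mm [1.  1.3 7.2]
```

View pics/w5.png

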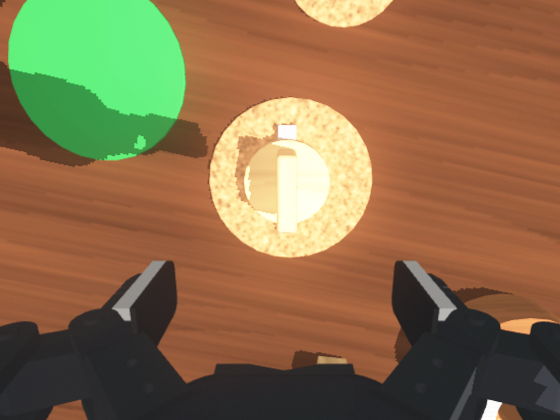

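The lid lies flat, handle up at (288,190), in the middle of the mat centred at (290,178), and the gripper is clear.

```bash
python3 -c "
from bench import r
print(r.finish_job())"
```

```text
the job is handed in; nothing more can be done
None
```

The squat canister's lid is off and lying flat, handle up and released, near the middle of the large cork mat; the tall canister was not touched, and the job was handed in at about 12.5 s (no verdict was returned).

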